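Feed wheel nuts into the parts cleaner and switch it on

ROBOT

A 7-joint arm with a two-finger parallel gripper is mounted at the origin on the work surface. World frame = base frame: x ahead of the robot, y to its left, z up, the work surface at z = 0. Lengths are in m, angles in rad, forces in N, time in s.
With the tool pointing down it reaches from about 0.35 to 0.9 m from the base axis. Payload 8.1 kg.
Tool frame: the origin (TCP) lies on the centre line of the jaws, within the pads' length; the fingertips stand 14 mm ahead of it and the grasp point (between the pads) lies 5 mm behind it; z points along the fingers, y is the direction in which the jaws open and shut (so a half turn about z gives the same grasp; the last joint's range is limited). The gripper opens to 92 mm and grips with 3 to 60 N. Pads are 19 mm wide; open, the fingers measure 130 mm over their backs; the gripper's body (75 mm by 190 mm) begins 47 mm behind the grasp point.
Start: joints at [-0.103, 0.434, 0.025, 1.573, -0.012, 1.134, -0.075], TCP at [0.625, -0, 0.241] pointing down, gripper open.
Joint ranges: [-2.62, 2.62], [-0.44, 2.09], [-1.27, 1.32], [0.08, 2.57], [-1.32, 4.46], [0.12, 2], [-2.74, 2.74]. Speed limits (rad/s): [2.22, 2.22, 3.01, 3.01, 3.14, 3.14, 3.14].

INTERFACE

Orientations are given as a rotation vector (axis times angle).
In Python, from cell import observe, eyes, arm gives the robot as it stands.
- The arm moves only by the tool step_arm, never from a script. Its argument "series" is a list that holds one entry, the list of rows, each a list of 5 numbers: the finger opening in m, from 0 to 0.0918, then the shift along the world's x, y, z in m, then the turn about the world's z in degrees. In form: [[[hand, dx, dy, dz, spin], ...]]. A call has 1 to 20 rows; each row is the pose to reach, as a shift and turn from the pose measured when the call began; what a row does not reach only later rows make up. A row lasts 1/12 s, in which the tool goes at most 41.7 mm and 7.16 degrees, less where a joint would pass 70% of its speed; a pose out of reach is approached as far as the arm can. A call with a gripper value outside its range is refused whole. The fingers move at their own pace and stop on an object; "squeeze" is the grip in N (left out, the last holds). Time passes only in rows, so rows that repeat a pose let the fingers close. It gives the time, the measured TCP pose, the force and the opening at its end, in the units of the state.
- observe(): the state, without advancing time (a new reading comes with each control period).
- eyes.get_image(name): name is "scene" or "side" or "wrist"; returns (picture, depth): 420x560x3 uint8, red, green, blue; 420x560 float32, m along the optical axis (not along the pixel's ray), 0 where there is no reading.
- eyes.camera_params(name): a dict with "intrinsics" (3x3 intrinsics, pixels), "position" and "attitude" of the camera in the world. Camera axes: x right, y down, z forward; pixel columns grow to the right and rows downward; lengths in m; the calibration is good to about 2 mm. The wrist camera is an equidistant fisheye: a pixel r from the principal point sees the ray r / f radians off the axis. A picture is of the moment at which its call begins: read the wrist's pose just before it. camera_params takes no time and is no camera call; for the wrist camera it gives the pose at the moment of the call.
- arm.sign_off(): hands the job in, once; it reports no verdict.
The state is a dict: "clock": time; "joints": joint angles; "dq": joint speeds; "joint_efforts": joint torques, N m; "position": TCP position; "ee_rot": TCP orientation; "force": force on the tool from outside, world axes, zero at the start; "ft_torque": the same for the moment, N m; "width": opening from 0.0 (shut) to 1.0 (fully open).
Only numpy, scipy, OpenCV 4.12 (cv2) and the standard library are available. Lean on these libraries where they do the work, as an engineer would, in place of code of your own. Each camera call takes 0.05 s, during which the arm holds its last target.

TASK

Tip the feed tray by its bail so that all six wheel nuts slide into the parts cleaner's tub, then lower the tray gently back to its level rest without letting it drop. Only after that, turn the isolator's handle clockwise fully to on. Leave the spray can, carton and wrench where they are.

Things in the scene. Friction and masses are not known exactly. Their poses are not given: they have to be found in the camera images.
- machine: Bench-top parts cleaner, fixed. Origin on the bench under the middle of the tray's hinge line; x (level) points from the feed tray to the tub, y along the hinge, z up. Base plate x -180 to +220, y -106 to +106 mm. Grey open-topped tub over x +5 to +205, y -95 to +95 mm, 5 mm walls, inner floor 45 and rim 125 mm above the bench. Two cheek plates (y +-101 mm, 155 mm high) carry the hinge.
- tub_floor (a point): Centre of the tub's inner floor (190 x 180 mm inside, 80 mm deep); axes as the machine's.
- tray_hinge (a point): Middle of the tray's hinge line, 140 mm above the bench, along the machine's y. The steel tray, level: x -152 to +20, y -78 to +78 mm in the machine's frame, floor 143 mm above the bench, walls 42 mm high at the back and sides, open towards the tub.
- tray (a joint): Angle of the feed tray (rad): 0 = level on its rests, 1.15 = tipped fully, its open end down into the tub. About 0.6 kg; it falls back by its own weight when let go. The nuts slide out at about 0.6 to 1.0 rad.
- bail (a point): Middle of the cross bar of the tray's bail, a rigid U of 12 mm round steel bar standing over the tray; cross bar along the machine's y, 178 mm long, 140 mm from the hinge line. Tray level: 79 mm behind the hinge (tray side), 256 mm above the bench. Pushing it towards the tub tips the tray; at 1.15 rad it is 73 mm beyond the hinge.
- isolator: Grey rotary isolator fixed to the bench, a box 130 (x) x 100 (y) x 80 (high) mm with a black lever handle on top turning about an upright axis over the box's centre. Origin: centre of its underside. It stands on the left or the right of the machine.
- handle (a joint): Angle of the isolator's handle (rad): 0 = off, lever pointing along the box's +y (across it, to the robot's left); 1.57 = on, a quarter turn clockwise from above, lever along the box's +x (away from the robot). Stops at both ends; stiff (0.12 N m), stays where it is left. Lever 16 mm wide, 86 to 112 mm above the bench; hub 42 mm round.
- handle_tip (a point): Middle of the lever's outer end face, 70 mm from the turning axis, 99 mm above the bench.
- spraycan: Blue spray can, 66 mm across, 160 mm high, standing loose; bystander. Origin: centre of its underside.
- carton: Cardboard carton 120 x 80 x 60 mm high, loose on the bench; bystander. Origin: centre of its underside.
- wrench: Steel wrench 200 mm long lying loose on the bench; bystander. Origin: middle of its underside.
- nut1: One of six dark steel wheel nuts: hexagonal, 27 mm over the corners, 36 mm long, cone at the lower end, about 60 g; at the start standing in the tray. Origin: its centre.
- nut2: One of six dark steel wheel nuts: hexagonal, 27 mm over the corners, 36 mm long, cone at the lower end, about 60 g; at the start standing in the tray. Origin: its centre.
- nut3: One of six dark steel wheel nuts: hexagonal, 27 mm over the corners, 36 mm long, cone at the lower end, about 60 g; at the start standing in the tray. Origin: its centre.
- nut4: One of six dark steel wheel nuts: hexagonal, 27 mm over the corners, 36 mm long, cone at the lower end, about 60 g; at the start standing in the tray. Origin: its centre.
- nut5: One of six dark steel wheel nuts: hexagonal, 27 mm over the corners, 36 mm long, cone at the lower end, about 60 g; at the start standing in the tray. Origin: its centre.
- nut6: One of six dark steel wheel nuts: hexagonal, 27 mm over the corners, 36 mm long, cone at the lower end, about 60 g; at the start standing in the tray. Origin: its centre.
Not all that is in view belongs to the job. What is shaped like the isolator but purple is not meant.

How it is judged:
By the outcome, as a careful person would: the job done as asked, in the order asked, and still so for the second after the job is handed in, with the robot touching nothing.
It also fails if it takes over 54 s, if anything falls off the work surface, if the arm or the gripper's body presses on something with over 40 N, if the wrist force passes 120 N, or if a joint passes its speed limit or range.

## Working session

There is one attempt and no reset: what is moved stays moved. The work goes in short steps, Python scripts to look and compute and a tool call to move; the robot and the scene stay as the last step left them, time stands still between calls to the robot, and variables do not carry over. Pictures are saved under pics/ and viewed, and the job is handed in when it is done.

Besides the shell and the picture viewer there is one more tool, called after "Request:" as a command line: name --argument value ..., lists and objects as JSON in quotes. step_arm: Moves the arm, as the interface text tells. Its arguments: {"type":"object","properties":{"series":{"type":"array"},"squeeze":{"type":"number"}},"required":["series"]}

```bash
ls; mkdir -p pics; cat > h.py <<'E'
import numpy as np, cv2
from cell import observe, eyes, arm
from scipy.spatial.transform import Rotation as R
def snap(n,f):
    p=eyes.camera_params(n); im,d=eyes.get_image(n)
    cv2.imwrite(f'pics/{f}.png',im[:,:,::-1]); np.savez(f'pics/{f}.npz',im=im,d=d,K=p['intrinsics'],t=p['position'],a=np.array(p['attitude']))
    return im,d,p
def load(f):
    return np.load(f'pics/{f}.npz')
def rot(a):
    a=np.array(a)
    return a if a.shape==(3,3) else (R.from_rotvec(a).as_matrix() if a.size==3 else R.from_quat(a).as_matrix())
def pts(f):
    z=load(f);d=z['d'];K=z['K'];v,u=np.mgrid[:d.shape[0],:d.shape[1]]
    P=np.stack([(u-K[0,2])/K[0,0]*d,(v-K[1,2])/K[1,1]*d,d],-1)
    W=P@rot(z['a']).T+z['t']; W[d==0]=np.nan
    return W
E
python3 - <<'E'
from h import *
for n in('scene','side'):
    im,d,p=snap(n,n+'0'); print(n,p)
s=observe();print(s)
E
```

```text
pics
scene {'intrinsics': array([[414.90186741,   0.        , 281.81518268],
       [  0.        , 414.90186741, 202.46567566],
       [  0.        ,   0.        ,   1.        ]]), 'position': array([1.273866  , 0.0594333 , 0.93971216]), 'attitude': array([-1.6370293 , -1.90304864,  0.77245687])}
side {'intrinsics': array([[410.75070942,   0.        , 279.14386301],
       [  0.        , 410.75070942, 208.11861604],
       [  0.        ,   0.        ,   1.        ]]), 'position': array([ 0.21549427, -0.85298134,  1.1874937 ]), 'attitude': array([-2.44431072,  0.40890818, -0.15820263])}
{'clock': 0.1, 'joints': array([-0.10256394,  0.43514543,  0.02497545,  1.57399267, -0.01159455,
        1.13399804, -0.07507562]), 'dq': array([ 0.00124854, -0.00135028, -0.00124014, -0.00259352, -0.00016775,
        0.00093907,  0.00041541]), 'joint_efforts': array([ 2.76666542e-03, -6.69124532e+01,  9.87763703e-01, -3.15145969e+01,
       -6.05509384e-02,  3.73947364e-02,  1.19628339e-04]), 'position': array([ 6.24567816e-01, -7.60476447e-05,  2.40033548e-01]), 'ee_rot': array([-2.22090072e+00, -2.22072234e+00,  1.69366529e-03]), 'force': array([-0.12982531, -1.25249574, -0.84591464]), 'ft_torque': array([ 0.03392364, -0.01697481,  0.02763093]), 'width': 0.9974033395537012}
```

View pics/scene0.png

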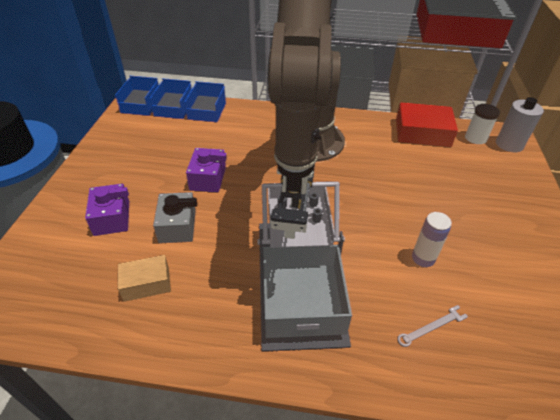

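View pics/side0.png

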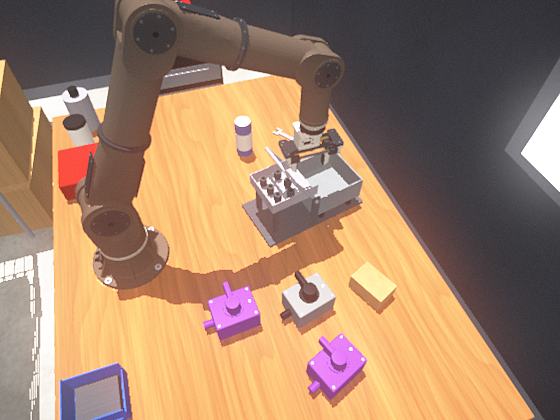

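The scene view shows three isolator-shaped things: purple at (207,170), purple at (108,210), and grey at (175,217). Only the grey one fits the description. I'll enlarge it and measure.

```bash
python3 - <<'E'
from h import *
a=cv2.imread('pics/scene0.png');b=cv2.imread('pics/side0.png')
A=cv2.resize(a[170:350,230:370],None,fx=3.3,fy=3.3,interpolation=2)
cv2.imwrite('pics/cA.png',A)
B=cv2.resize(b[110:250,230:380],None,fx=4.2,fy=4.2,interpolation=2); cv2.imwrite('pics/cB.png',B)
C=np.hstack([cv2.resize(a[180:250,140:210],(400,400),interpolation=2),cv2.resize(b[260:340,270:350],(400,400),interpolation=2)]); cv2.imwrite('pics/cC.png',C)
W=pts('scene0');V=pts('side0')
print('rim/bench',W[300,300],W[380,300],V[300,200],V[200,220])
z=load('scene0')['im'].astype(int)
# isolator top: height 80
for nm,X,bx in(('scene',W,(140,210,180,250)),('side',V,(270,345,265,335))):
    u0,u1,v0,v1=bx; P=X[v0:v1,u0:u1].reshape(-1,3);im=load(nm+'0')['im'][v0:v1,u0:u1].reshape(-1,3).astype(int)
    grey=(im.max(1)-im.min(1)<25)
    m=(abs(P[:,2]-.08)<.006)&grey
    r=cv2.minAreaRect((P[m][:,:2]*1000).astype(np.float32)); print(nm,m.sum(),r,P[m][:,2].mean())
    m=(P[:,2]>.108)&(P[:,2]<.118)
    r=cv2.minAreaRect((P[m][:,:2]*1000).astype(np.float32)); print('lever',m.sum(),r,P[m].mean(0), P[m].min(0),P[m].max(0))
E
```

```text
rim/bench [0.71940572 0.03706468 0.04530653] [ 0.89489096  0.05913547 -0.00119759] [ 0.18318672 -0.2342372  -0.00301369] [ 0.3418972   0.14127052 -0.00353317]
scene 775 ((496.8843688964844, -356.14483642578125), (130.8306427001953, 96.2637939453125), 13.758598327636719) 0.07971944680557973
lever 207 ((492.9228820800781, -332.9025573730469), (38.65584945678711, 89.2784652709961), 9.207374572753906) [ 0.49327002 -0.34201496  0.1125697 ] [ 0.47450511 -0.3776621   0.10800412] [ 0.51622528 -0.28963585  0.11784718]
side 880 ((492.7761535644531, -361.33636474609375), (128.5883331298828, 98.45144653320312), 12.372803688049316) 0.07782233778839114
lever 203 ((492.9376220703125, -337.51031494140625), (40.67044448852539, 88.5994873046875), 0.8419401049613953) [ 0.4903933  -0.34898242  0.1110207 ] [ 0.47202852 -0.38181676  0.10810776] [ 0.51362902 -0.29338928  0.11588931]
```

View pics/cA.png

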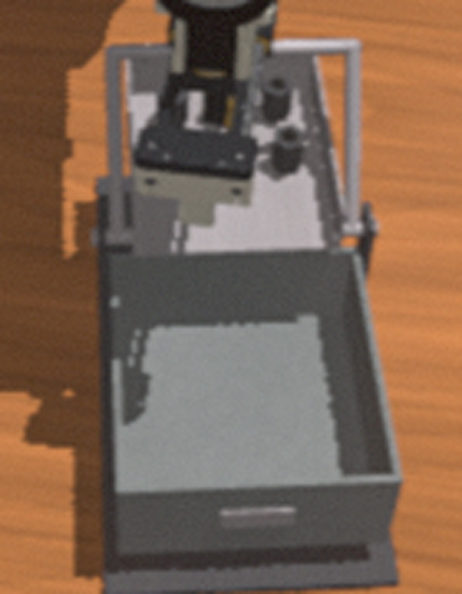

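View pics/cB.png

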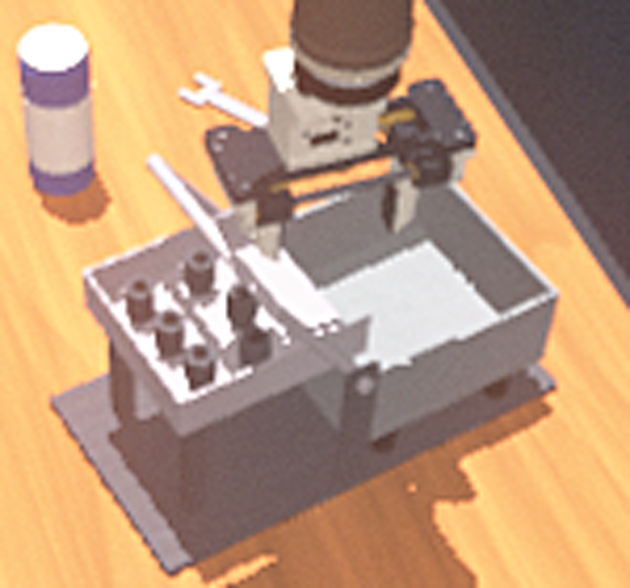

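View pics/cC.png

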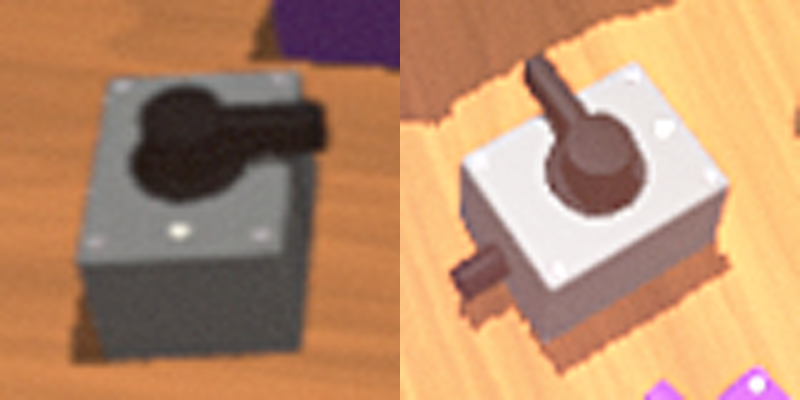

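```bash
python3 - <<'E'
from h import *
for nm,(u0,u1,v0,v1) in(('scene',(225,375,170,360)),('side',(225,385,110,255))):
    X=pts(nm+'0')[v0:v1,u0:u1].reshape(-1,3); im=load(nm+'0')['im'][v0:v1,u0:u1].reshape(-1,3).astype(int)
    X=X-[0,0,-.001 if nm=='scene' else -.003]
    for lo,hi,t in((.119,.128,'rim'),(.04,.05,'floor'),(.18,.19,'traytop'),(.14,.147,'trayfloor'),(.245,.27,'bail'),(.003,.012,'base')):
        m=(X[:,2]>lo)&(X[:,2]<hi)&(im.max(1)-im.min(1)<40)&(abs(X[:,1])<.3)
        if m.sum()<5: print(nm,t,m.sum());continue
        r=cv2.minAreaRect((X[m][:,:2]*1000).astype(np.float32)); print(nm,t,m.sum(),np.round(r[0]),np.round(r[1]),round(r[2],1),np.round(cv2.boxPoints(r)).tolist())
E
```

```text
scene rim 800 [711.  42.] [203. 204.] 11.1 [[592.0, 122.0], [631.0, -78.0], [830.0, -39.0], [791.0, 161.0]]
scene floor 3713 [714.  38.] [202. 193.] 12.8 [[594.0, 110.0], [637.0, -79.0], [833.0, -34.0], [790.0, 155.0]]
scene traytop 216 [544.   9.] [172. 186.] 11.2 [[441.0, 84.0], [478.0, -99.0], [646.0, -65.0], [610.0, 117.0]]
scene trayfloor 1499 [545.   9.] [174. 215.] 10.6 [[439.0, 98.0], [479.0, -113.0], [650.0, -81.0], [611.0, 130.0]]
scene bail 336 [606.  22.] [160. 186.] 11.8 [[509.0, 96.0], [547.0, -86.0], [703.0, -53.0], [665.0, 129.0]]
scene base 1246 [630.  25.] [397. 211.] 11.5 [[414.0, 89.0], [456.0, -118.0], [846.0, -38.0], [804.0, 168.0]]
side rim 217 [641.  20.] [348. 198.] 14.4 [[448.0, 73.0], [497.0, -119.0], [834.0, -33.0], [785.0, 159.0]]
side floor 924 [641.  18.] [347. 195.] 13.8 [[450.0, 71.0], [496.0, -118.0], [833.0, -35.0], [787.0, 154.0]]
side traytop 199 [536.  -4.] [167. 181.] 16.3 [[431.0, 59.0], [482.0, -115.0], [641.0, -68.0], [591.0, 106.0]]
side trayfloor 671 [546.  -9.] [174. 190.] 10.0 [[443.0, 69.0], [476.0, -118.0], [648.0, -87.0], [615.0, 100.0]]
side bail 266 [565. -18.] [144. 210.] 59.5 [[438.0, -27.0], [619.0, -133.0], [692.0, -9.0], [512.0, 97.0]]
side base 1463 [626.  19.] [401. 212.] 10.3 [[410.0, 87.0], [448.0, -121.0], [842.0, -50.0], [805.0, 159.0]]
```

The crop confirms the grey isolator: lever to the robot's left (off), box yaw about 13°. The machine base fit is origin ≈ (0.608, 0.018), yaw ≈ 11°, so the bail should be near (0.531, 0.003, 0.256). I'll raise the tool and hover over the bail.

Request:
step_arm --series '[[[0.06,0,0,0.035,3],[0.06,0,0,0.07,6],[0.06,-0.01,0,0.09,9],[0.06,-0.04,0.001,0.09,11],[0.06,-0.07,0.002,0.09,11],[0.06,-0.094,0.003,0.09,11],[0.06,-0.094,0.003,0.09,11],[0.06,-0.094,0.003,0.09,11]]]'

```text
clock: 0.77
position: [0.5298, 0.0029, 0.3304]
ee_rot: [-1.998, -2.424, 0.002]
force: [0.4, -0.7, 0.5]
width: 0.654
```

```bash
python3 - <<'E'
from h import *
for n in('scene','side','wrist'): snap(n,n+'1')
s=observe();print(s['clock'],s['position'],s['ee_rot'],s['force'])
a=cv2.imread('pics/scene1.png');b=cv2.imread('pics/side1.png');w=cv2.imread('pics/wrist1.png')
cv2.imwrite('pics/cD.png',np.hstack([cv2.resize(a[170:320,230:380],(400,400)),cv2.resize(b[110:260,230:380],(400,400))]))
for nm,bx in(('scene',(225,375,170,360)),('side',(225,385,110,255))):
    u0,u1,v0,v1=bx
    X=pts(nm+'1')[v0:v1,u0:u1].reshape(-1,3)+[0,0,.001 if nm=='scene' else .003]
    m=(X[:,2]>.252)&(X[:,2]<.270)&(X[:,0]<.6)&(X[:,0]>.49)
    Q=X[m]; print(nm,m.sum()); 
    for y in np.arange(-.1,.13,.02):
        k=abs(Q[:,1]-y)<.01
        if k.sum(): print(round(y,2),k.sum(),np.median(Q[k],0).round(4))
E
```

```text
0.9167 [0.53132393 0.00290469 0.3298192 ] [-1.99809682e+00 -2.42332398e+00  1.88347237e-03] [-0.00371869 -0.44134212 -0.43954522]
scene 388
-0.08 39 [ 0.5506 -0.0788  0.259 ]
-0.06 43 [ 0.5468 -0.0599  0.2602]
-0.04 41 [ 0.5429 -0.0396  0.2601]
-0.02 43 [ 0.5392 -0.0198  0.2596]
0.0 38 [ 0.5343 -0.0007  0.2587]
0.02 41 [0.5311 0.0201 0.2603]
0.04 42 [0.5266 0.0397 0.2608]
0.06 39 [0.5229 0.0607 0.2597]
0.08 42 [0.5183 0.0803 0.2601]
0.1 20 [0.5176 0.0947 0.2579]
side 143
-0.1 1 [ 0.5466 -0.0909  0.2627]
-0.08 25 [ 0.5447 -0.0824  0.259 ]
-0.06 25 [ 0.5392 -0.0596  0.2599]
-0.04 19 [ 0.5345 -0.0392  0.2611]
-0.02 19 [ 0.5324 -0.0217  0.2609]
0.0 20 [0.5283 0.0009 0.2605]
0.02 19 [0.5238 0.0197 0.261 ]
0.04 10 [0.5209 0.0365 0.2578]
0.08 3 [0.5089 0.0878 0.2575]
0.1 2 [0.5088 0.0909 0.2596]
```

View pics/cD.png

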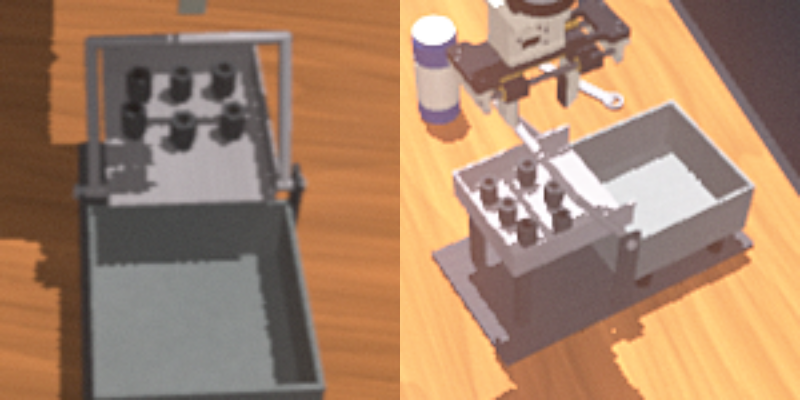

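View pics/wrist1.png

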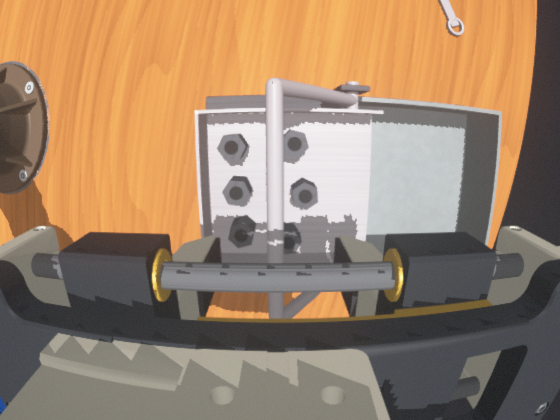

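The wrist view has the bar at column ~275, centred between the fingers (200 to 358) and parallel to the pads. I'll go down and close around it as a loose cage.

Request:
step_arm --series '[[[0.05,0,0,-0.03,0],[0.05,0,0,-0.06,0],[0.05,0,0,-0.07,0],[0.03,0,0,-0.07,0],[0.014,0,0,-0.07,0],[0.014,0,0,-0.07,0],[0.014,0,0,-0.07,0],[0.014,0,0,-0.07,0],[0.014,0,0,-0.07,0],[0.014,0,0,-0.07,0]]]' --squeeze 8

```text
clock: 1.75
position: [0.531, 0.0027, 0.2603]
ee_rot: [-1.998, -2.423, 0.002]
force: [-3.6, -1.1, 1.8]
width: 0.162
```

```bash
python3 - <<'E'
from h import *
for n in('scene','wrist'): snap(n,n+'2')
s=observe();print(s['clock'],s['position'],s['force'],s['ft_torque'],s['width']*.0918)
a=cv2.imread('pics/scene2.png');w=cv2.imread('pics/wrist2.png')
cv2.imwrite('pics/cE.png',np.hstack([cv2.resize(a[170:320,230:380],(400,400)),cv2.resize(w[:,:],(400,400))]))
# arc in steps
c,sn=np.cos(np.radians(11)),np.sin(np.radians(11))
for th in np.arange(0,1.16,.1):
    x=-79*np.cos(th)+116*np.sin(th); z=79*np.sin(th)+116*np.cos(th)
    print(round(th,2),np.round([(x+79)*c,(x+79)*sn,z-116],1))
E
```

```text
1.85 [0.53076494 0.00268479 0.26001114] [-4.68893281 -1.13199481  3.46222609] [-0.26477093  0.91146579 -0.03909852] 0.013735794326506769
0.0 [0. 0. 0.]
0.1 [11.8  2.3  7.3]
0.2 [24.2  4.7 13.4]
0.3 [37.1  7.2 18.2]
0.4 [50.5  9.8 21.6]
0.5 [64.1 12.5 23.7]
0.6 [77.8 15.1 24.3]
0.7 [91.6 17.8 23.6]
0.8 [105.2  20.4  21.5]
0.9 [118.5  23.   18. ]
1.0 [131.5  25.6  13.2]
1.1 [143.9  28.    7. ]
```

View pics/cE.png

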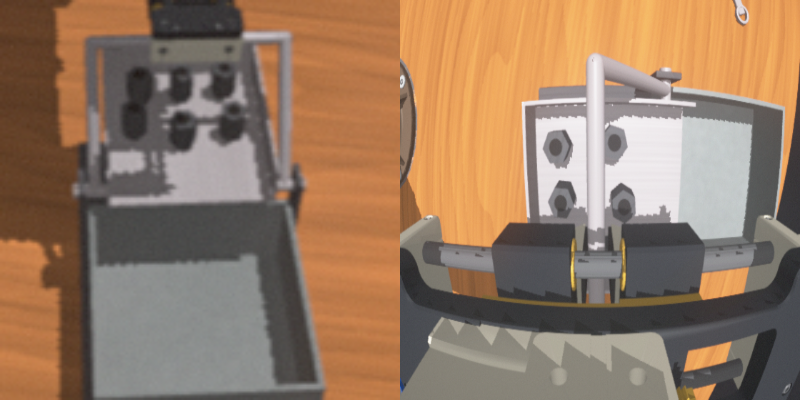

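Bar caged, with the rear finger lightly touching. I'll tip along the arc to 0.5 rad first.

Request:
step_arm --series '[[[0.014,0.006,0.001,0.004,0],[0.014,0.012,0.002,0.007,0],[0.014,0.018,0.0035,0.0105,0],[0.014,0.024,0.0045,0.0135,0],[0.014,0.0305,0.006,0.016,0],[0.014,0.037,0.007,0.018,0],[0.014,0.044,0.0085,0.02,0],[0.014,0.0505,0.01,0.0215,0],[0.014,0.057,0.011,0.023,0],[0.014,0.064,0.0125,0.0235,0]]]'

```text
clock: 2.68
position: [0.594, 0.0148, 0.2839]
ee_rot: [-1.998, -2.422, 0.005]
force: [-6.9, -1.7, 4.6]
width: 0.151
```

```bash
python3 - <<'E'
from h import *
for n in('scene','side'): snap(n,n+'3')
s=observe();print(s['clock'],s['position'],s['force'],s['ft_torque'],s['width']*.0918)
a=cv2.imread('pics/scene3.png');w=cv2.imread('pics/side3.png')
cv2.imwrite('pics/cF.png',np.hstack([cv2.resize(a[170:320,230:380],(400,400)),cv2.resize(w[110:260,230:380],(400,400))]))
E
```

```text
2.7833 [0.59491082 0.01515004 0.2834935 ] [-6.22189723 -1.37787053  4.17260266] [-0.26159477  1.20517476  0.04326507] 0.014124833807625962
```

View pics/cF.png

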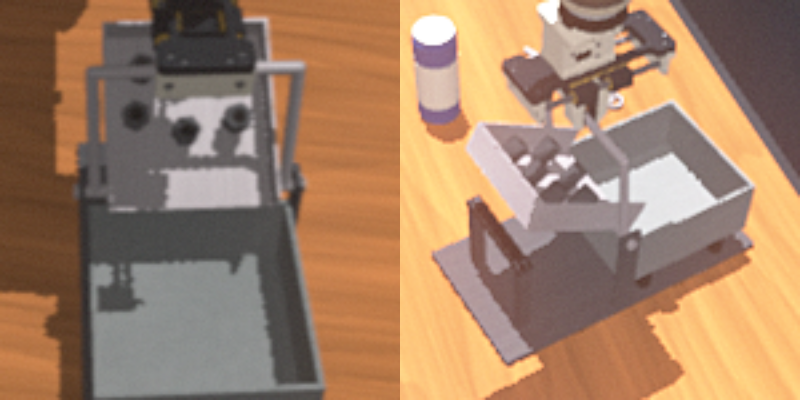

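Request:
step_arm --series '[[[0.014,0.007,0.0015,0.0005,0],[0.014,0.0135,0.0025,0.0005,0],[0.014,0.0205,0.004,0.0005,0],[0.014,0.0275,0.0055,0,0],[0.014,0.034,0.0065,-0.001,0],[0.014,0.041,0.008,-0.002,0],[0.014,0.048,0.009,-0.0035,0],[0.014,0.0545,0.0105,-0.005,0],[0.014,0.061,0.012,-0.0075,0],[0.014,0.0675,0.013,-0.0095,0],[0.014,0.0735,0.0145,-0.0125,0],[0.014,0.08,0.0155,-0.0155,0],[0.014,0.08,0.0155,-0.0155,0],[0.014,0.08,0.0155,-0.0155,0],[0.014,0.08,0.0155,-0.0155,0],[0.014,0.08,0.0155,-0.0155,0],[0.014,0.08,0.0155,-0.0155,0],[0.014,0.08,0.0155,-0.0155,0]]]'

```text
clock: 4.28
position: [0.6745, 0.0305, 0.2681]
ee_rot: [-1.998, -2.422, 0.005]
force: [-2.1, -0.3, -1.5]
width: 0.154
```

```bash
python3 - <<'E'
from h import *
for n in('scene','side'): snap(n,n+'4')
s=observe();print(s['clock'],s['position'],s['force'],s['ft_torque'],s['width']*.0918)
a=cv2.imread('pics/scene4.png');w=cv2.imread('pics/side4.png')
cv2.imwrite('pics/cG.png',np.hstack([cv2.resize(a[170:320,230:380],(400,400)),cv2.resize(w[110:260,230:380],(400,400))]))
E
```

```text
4.3833 [0.67464872 0.03053709 0.26804422] [-2.03779059 -0.52560758 -2.35630187] [-0.04173984  0.48706437  0.01149596] 0.014099505414324065
```

View pics/cG.png

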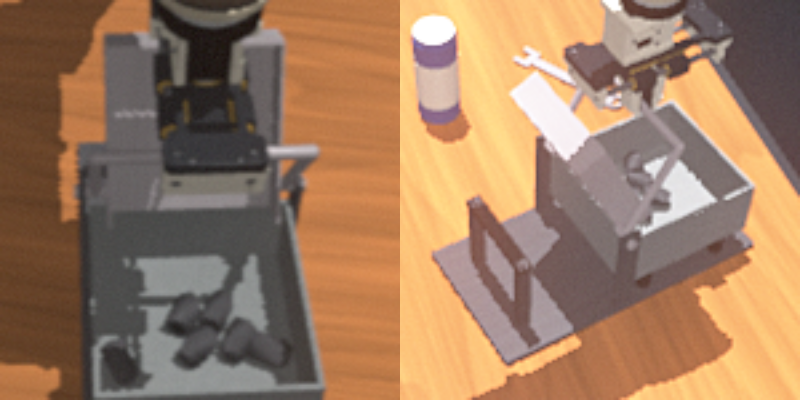

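```bash
python3 - <<'E'
from h import *
a=cv2.imread('pics/scene4.png')
snap('wrist','wrist4')
w=cv2.imread('pics/wrist4.png')
cv2.imwrite('pics/cH.png',np.hstack([cv2.resize(a[255:320,255:350],(380,400),interpolation=2),cv2.resize(w,(420,400))]))
E
```

```text
(no output)
```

View pics/cH.png

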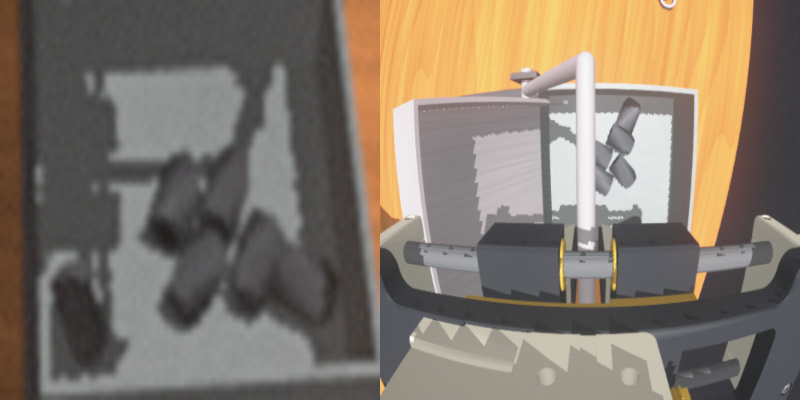

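All six nuts are on the tub floor, at crop pixels (80,315), (172,200), (222,185), (195,275), (255,265) and (303,290), and the tray is empty. I'll lower back along the arc to about 0.2 rad, still caged.

Request:
step_arm --series '[[[0.014,-0.006,-0.001,0.003,0],[0.014,-0.0125,-0.0025,0.006,0],[0.014,-0.019,-0.0035,0.0085,0],[0.014,-0.0255,-0.005,0.011,0],[0.014,-0.032,-0.0065,0.013,0],[0.014,-0.0385,-0.0075,0.0145,0],[0.014,-0.0455,-0.009,0.016,0],[0.014,-0.0525,-0.01,0.0165,0],[0.014,-0.059,-0.0115,0.017,0],[0.014,-0.066,-0.013,0.0175,0],[0.014,-0.073,-0.014,0.0175,0],[0.014,-0.08,-0.0155,0.0165,0],[0.014,-0.0865,-0.017,0.016,0],[0.014,-0.0935,-0.018,0.0145,0],[0.014,-0.1,-0.0195,0.013,0],[0.014,-0.107,-0.021,0.011,0],[0.014,-0.113,-0.022,0.009,0],[0.014,-0.1195,-0.0235,0.0065,0]]]'

```text
clock: 5.93
position: [0.5545, 0.0071, 0.2742]
ee_rot: [-1.997, -2.422, 0.004]
force: [-4.3, -0.5, -1.7]
width: 0.151
```

Request:
step_arm --series '[[[0.014,-0.0025,-0.0005,-0.001,0],[0.014,-0.005,-0.001,-0.0025,0],[0.014,-0.0075,-0.0015,-0.0035,0],[0.014,-0.01,-0.002,-0.005,0],[0.014,-0.0125,-0.0025,-0.006,0],[0.014,-0.015,-0.003,-0.0075,0],[0.014,-0.017,-0.0035,-0.009,0],[0.014,-0.019,-0.0035,-0.0105,0],[0.014,-0.021,-0.004,-0.012,0],[0.014,-0.0225,-0.0045,-0.013,0],[0.014,-0.0235,-0.0045,-0.0135,0],[0.014,-0.0235,-0.0045,-0.0135,0],[0.014,-0.0235,-0.0045,-0.0135,0]]]'

```text
clock: 7.02
position: [0.5309, 0.0025, 0.2606]
ee_rot: [-1.997, -2.422, 0.005]
force: [-4.2, -1.9, -1.2]
width: 0.15
```

```bash
python3 - <<'E'
from h import *
s=observe();print(s['clock'],s['position'],s['force'],s['ft_torque'],s['width']*.0918)
E
```

```text
7.0167 [0.53089357 0.002462   0.2606378 ] [-4.16135232 -1.93873846 -1.19452568] [-0.33067286  0.89777828 -0.00283204] 0.013794919478809028
```

The rear finger still carries about 4 N, so the tray isn't quite seated. I'll creep back.

Request:
step_arm --series '[[[0.014,-0.0005,0,-0.0003,0],[0.014,-0.001,0,-0.0006,0],[0.014,-0.0015,0,-0.001,0],[0.014,-0.002,-0.0005,-0.001,0],[0.014,-0.0025,-0.0005,-0.0013,0],[0.014,-0.0025,-0.0005,-0.0013,0]]]'

```text
clock: 7.52
position: [0.5287, 0.0022, 0.2596]
ee_rot: [-1.998, -2.423, 0.004]
force: [-0.1, -0.2, -0.0]
width: 0.152
```

Request:
step_arm --series '[[[0.014,-0.0005,0,-0.0003,0],[0.014,-0.001,0,-0.0006,0],[0.014,-0.0015,0,-0.001,0],[0.014,-0.002,-0.0005,-0.001,0],[0.014,-0.002,-0.0005,-0.001,0]]]'

```text
clock: 7.93
position: [0.5284, 0.0023, 0.2592]
ee_rot: [1.997, 2.424, 0.001]
force: [7.1, 1.0, -0.1]
width: 0.15
```

The tray is seated: contact went to zero, then the front finger pressed the bar against the rest. I'll release and lift.

Request:
step_arm --series '[[[0.02,0.001,0,0,0],[0.04,0.001,0,0,0],[0.05,0.001,0,0,0],[0.05,0.001,0,0,0],[0.05,0.001,0,0,0],[0.05,0.001,0,0.02,0],[0.05,0.001,0,0.05,0],[0.05,0.001,0,0.08,0],[0.05,0.001,0,0.09,0],[0.05,0.001,0,0.09,0]]]'

```text
clock: 8.77
position: [0.5306, 0.0024, 0.3521]
ee_rot: [1.995, 2.421, 0.007]
force: [0.2, 0.3, -0.9]
width: 0.541
```

```bash
python3 - <<'E'
from h import *
for n in('scene','side'): snap(n,n+'5')
s=observe();print(s['clock'],s['position'],s['force'],s['width']*.0918)
a=cv2.imread('pics/scene5.png');w=cv2.imread('pics/side5.png')
cv2.imwrite('pics/cI.png',np.hstack([cv2.resize(a[170:320,230:380],(400,400)),cv2.resize(w[110:260,230:380],(400,400))]))
for f in('scene1','scene5'):
    X=pts(f)[170:360,225:375].reshape(-1,3)
    m=(X[:,2]>.251)&(X[:,2]<.269)&(X[:,0]<.6)&(X[:,0]>.49)&(abs(X[:,1])<.09)
    p=np.polyfit(X[m,1],X[m,0],1);print(f,m.sum(),p,X[m,2].mean())
E
```

```text
8.8667 [0.52910611 0.00226341 0.34874075] [-0.37842937 -1.08492317 -0.20234304] 0.0499220666555553
scene1 368 [-0.19930143  0.53436074] 0.25841497203075414
scene5 367 [-0.19663392  0.53448923] 0.2584783726637259
```

View pics/cI.png

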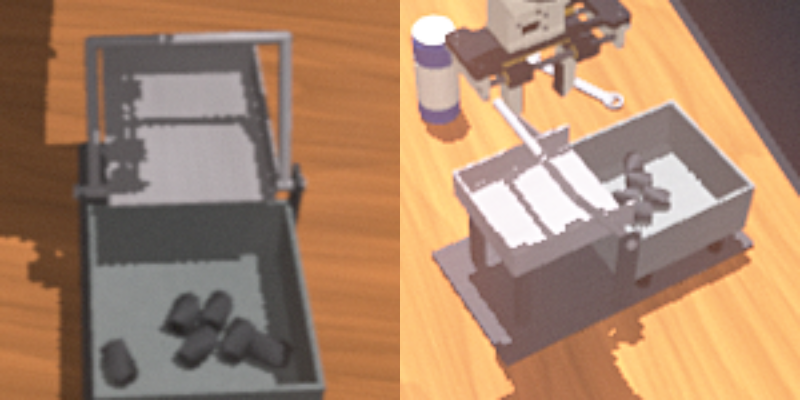

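The tray is level and empty, and the bail line matches the start within 0.2 mm. All six nuts are in the tub. Next, above the isolator's lever.

Request:
step_arm --series '[[[0.06,-0.005,-0.035,0,2],[0.06,-0.01,-0.07,0,2],[0.06,-0.015,-0.105,0,2],[0.06,-0.02,-0.14,-0.01,2],[0.06,-0.025,-0.175,-0.03,2],[0.06,-0.03,-0.21,-0.06,2],[0.06,-0.035,-0.24,-0.09,2],[0.06,-0.04,-0.27,-0.12,2],[0.06,-0.046,-0.3,-0.15,2],[0.06,-0.046,-0.31,-0.16,2],[0.06,-0.046,-0.31,-0.16,2],[0.06,-0.046,-0.31,-0.16,2]]]'

```text
clock: 9.87
position: [0.4813, -0.3078, 0.1864]
ee_rot: [-1.956, -2.453, 0.001]
force: [0.4, 0.1, 0.9]
width: 0.652
```

```bash
python3 - <<'E'
from h import *
for n in('scene','side','wrist'): snap(n,n+'6')
s=observe();print(s['clock'],s['position'],s['force'],s['width']*.0918)
z=load('wrist6');print(z['K'],z['t'])
E
```

```text
10.0167 [ 0.48386394 -0.30641671  0.18920955] [-0.51308434 -0.03333348  0.52743553] 0.06003292042954979
[[325.1922621    0.         277.10525644]
 [  0.         325.1922621  206.27137017]
 [  0.           0.           1.        ]] [ 0.46747716 -0.24156573  0.33219915]
```

View pics/wrist6.png

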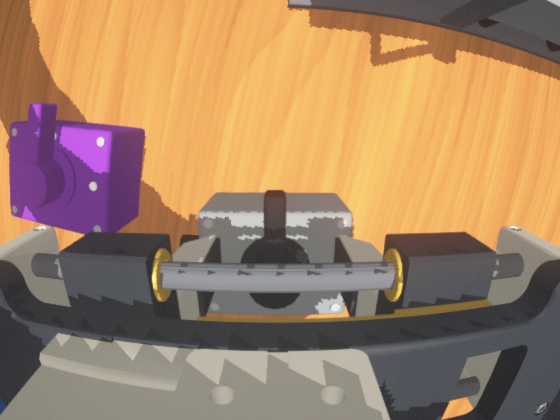

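View pics/side6.png

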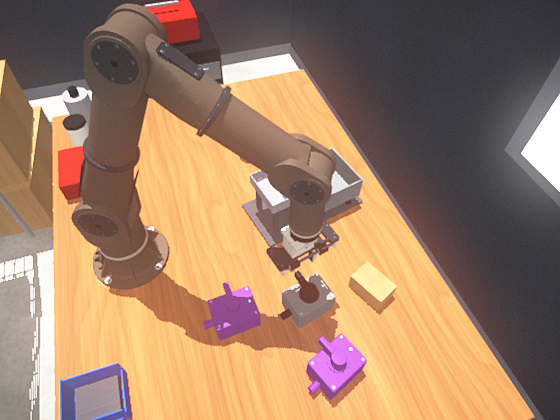

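The grey box's lever sits at column 275, centred and parallel with the jaws, with its tip at row ~190 and the hub centre at ~(275,270). I'll convert those.

```bash
python3 - <<'E'
from h import *
z=load('wrist6');K=z['K'];M=rot(z['a'])
def ray(u,v,h):
    x,y=u-K[0,2],v-K[1,2];r=np.hypot(x,y);t=r/K[0,0]
    d=M@np.array([x/r*np.sin(t),y/r*np.sin(t),np.cos(t)]);return z['t']+d*(h-z['t'][2])/d[2]
print(ray(275,191,.112),ray(264,191,.112),ray(286,191,.112))
for p in((204,213),(350,213),(241,270),(309,270),(210,308)):print(p,ray(*p,.112 if p[1]==270 else .08))
E
python3 - <<'E'
import cv2
w=cv2.imread('pics/wrist6.png');cv2.imwrite('pics/cJ.png',cv2.resize(w[180:330,180:380],(800,600),interpolation=2))
E
```

```text
[ 0.47686724 -0.28661191  0.112     ] [ 0.46945297 -0.28832999  0.112     ] [ 0.48427732 -0.28488635  0.112     ]
(204, 213) [ 0.42565946 -0.32404619  0.08      ]
(350, 213) [ 0.54217695 -0.29696904  0.08      ]
(241, 270) [ 0.46558225 -0.35111176  0.112     ]
(309, 270) [ 0.51523483 -0.33954242  0.112     ]
(210, 308) [ 0.44455133 -0.41287298  0.08      ]
```

View pics/cJ.png

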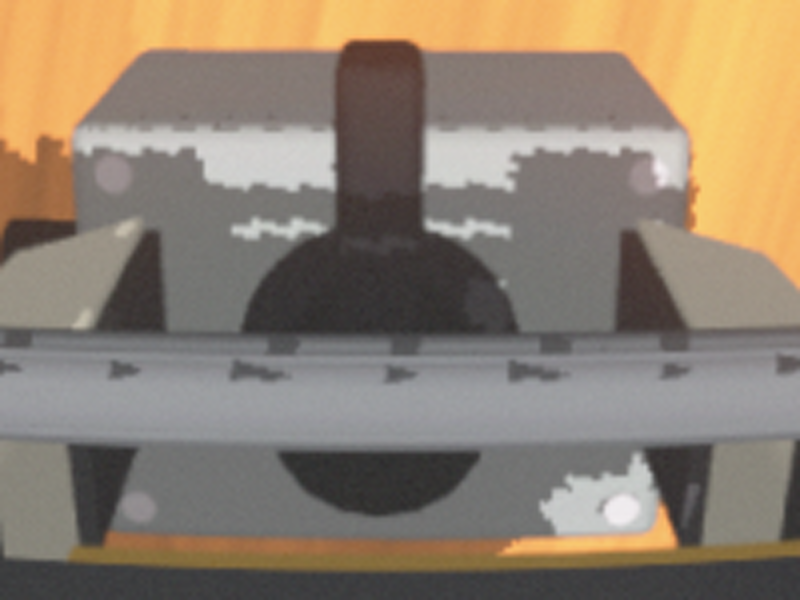

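Request:
step_arm --series '[[[0.06,-0.002,0.003,-0.03,0],[0.06,-0.002,0.003,-0.06,0],[0.05,-0.002,0.003,-0.083,0],[0.035,-0.002,0.003,-0.083,0],[0.019,-0.002,0.003,-0.083,0],[0.019,-0.002,0.003,-0.083,0],[0.019,-0.002,0.003,-0.083,0],[0.019,-0.002,0.003,-0.083,0],[0.019,-0.002,0.003,-0.083,0]]]' --squeeze 10

```text
clock: 10.77
position: [0.4826, -0.3037, 0.1075]
ee_rot: [1.951, 2.458, 0.003]
force: [0.2, 0.0, 0.1]
width: 0.221
```

```bash
python3 - <<'E'
from h import *
snap('wrist','wrist7')
s=observe();print(s['clock'],s['position'],s['force'],s['ft_torque'],s['width']*.0918)
r=55
for f in range(0,97,6):
    a=np.radians(103-f);b=np.radians(103);print(f,np.round(r*np.array([np.cos(a)-np.cos(b),np.sin(a)-np.sin(b)]),1))
E
```

```text
10.8167 [ 0.48238617 -0.30364036  0.10716357] [ 0.26847178 -0.37220182  0.61462537] [ 0.03529837  0.01674084 -0.0008216 ] 0.019871423095769718
0 [0. 0.]
6 [5.7 1. ]
12 [11.4  1.4]
18 [17.2  1.2]
24 [22.9  0.4]
30 [28.5 -1. ]
36 [33.9 -3. ]
42 [39.  -5.5]
48 [43.9 -8.5]
54 [ 48.5 -12.1]
60 [ 52.6 -16.1]
66 [ 56.3 -20.5]
72 [ 59.5 -25.3]
78 [ 62.2 -30.3]
84 [ 64.4 -35.7]
90 [ 66.  -41.2]
96 [ 67.  -46.9]
```

View pics/wrist7.png

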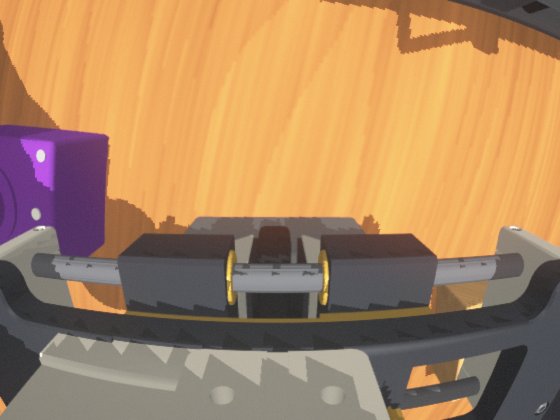

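The lever is between the fingers with no contact. I'll turn it clockwise along the arc.

Request:
step_arm --series '[[[0.019,0.0055,0.001,0,-6],[0.019,0.0115,0.0015,0,-12],[0.019,0.017,0.001,0,-18],[0.019,0.023,0.0005,0,-24],[0.019,0.0285,-0.001,0,-30],[0.019,0.034,-0.003,0,-36],[0.019,0.039,-0.0055,0,-42],[0.019,0.044,-0.0085,0,-48],[0.019,0.0485,-0.012,0,-54],[0.019,0.0525,-0.016,0,-60],[0.019,0.0565,-0.0205,0,-66],[0.019,0.0595,-0.0255,0,-72],[0.019,0.062,-0.0305,0,-78],[0.019,0.0645,-0.0355,0,-84],[0.019,0.0645,-0.0355,0,-84]]]'

```text
clock: 12.07
position: [0.5471, -0.3396, 0.1072]
ee_rot: [3.096, 0.513, -0.001]
force: [0.2, -0.3, 0.6]
width: 0.205
```

```bash
python3 - <<'E'
from h import *
snap('wrist','wrist8');snap('side','side8');snap('scene','scene8')
s=observe();print(s['clock'],s['position'],s['force'],s['ft_torque'],s['width']*.0918)
a=cv2.imread('pics/wrist8.png');b=cv2.imread('pics/side8.png')
cv2.imwrite('pics/cK.png',np.hstack([cv2.resize(a,(400,400)),cv2.resize(b[240:340,260:360],(400,400))]))
E
```

```text
12.2167 [ 0.5469845  -0.33894004  0.10728687] [-0.6315122  -0.19172652 -0.54576343] [ 0.00627854  0.05965144 -0.00266693] 0.019197189622385678
```

View pics/cK.png

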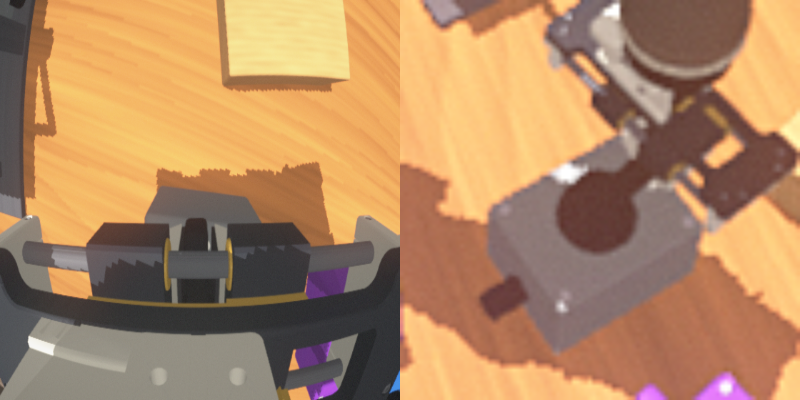

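Request:
step_arm --series '[[[0.019,0.001,-0.003,0,-3],[0.019,0.0015,-0.0055,0,-6],[0.019,0.0015,-0.0065,0,-6],[0.019,0.002,-0.0075,0,-6],[0.019,0.002,-0.0075,0,-6]]]'

```text
clock: 12.63
position: [0.5492, -0.346, 0.1073]
ee_rot: [3.117, 0.369, 0.0]
force: [0.7, 1.7, -0.6]
width: 0.209
```

Request:
step_arm --series '[[[0.019,0,-0.001,0,0],[0.019,0.0005,-0.002,0,0],[0.019,0.0005,-0.002,0,0]]]'

```text
clock: 12.88
position: [0.5496, -0.347, 0.1072]
ee_rot: [3.119, 0.372, -0.0]
force: [-0.1, 6.4, 2.2]
width: 0.209
```

Request:
step_arm --series '[[[0.019,0,-0.001,0,0],[0.019,0.0005,-0.002,0,0],[0.019,0.0005,-0.002,0,0]]]'

```text
clock: 13.13
position: [0.5497, -0.3472, 0.1071]
ee_rot: [-3.117, -0.374, 0.002]
force: [-2.7, 9.9, 5.0]
width: 0.206
```

```bash
python3 - <<'E'
from h import *
snap('wrist','wrist9');snap('side','side9')
s=observe();print(s['clock'],s['position'],s['force'],s['ft_torque'],s['width']*.0918)
a=cv2.imread('pics/wrist9.png');b=cv2.imread('pics/side9.png')
cv2.imwrite('pics/cL.png',np.hstack([cv2.resize(a,(400,400)),cv2.resize(b[240:340,260:360],(400,400))]))
E
```

```text
13.2333 [ 0.54968558 -0.34716177  0.10707388] [-1.78417532  8.02075346  4.66614185] [ 1.85370318  0.72177313 -0.0524181 ] 0.019037459708987105
```

View pics/cL.png

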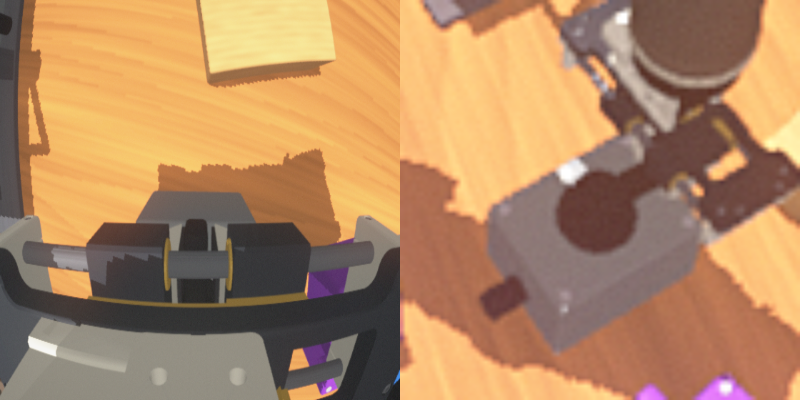

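Commanding 2 mm more moved the tool only 0.2 mm while force rose to ~10 N (friction alone would be ~2 N), so the lever is at its stop. I'll release, lift and check.

Request:
step_arm --series '[[[0.03,0,0.001,0,0],[0.045,0,0.001,0,0],[0.05,0,0.001,0,0],[0.05,0,0.001,0,0],[0.05,0,0.001,0.03,0],[0.05,0,0.001,0.07,0],[0.05,0,0.001,0.11,0],[0.05,-0.03,0.02,0.15,0],[0.05,-0.06,0.05,0.18,0],[0.05,-0.09,0.09,0.2,0],[0.05,-0.1,0.12,0.2,0],[0.05,-0.1,0.15,0.2,0],[0.05,-0.1,0.15,0.2,0]]]'

```text
clock: 14.32
position: [0.4489, -0.1918, 0.3081]
ee_rot: [-3.113, -0.381, -0.002]
force: [1.3, 0.1, -0.7]
width: 0.544
```

```bash
python3 - <<'E'
from h import *
for n in('scene','side'): snap(n,n+'10')
s=observe();print(s['clock'],s['position'],s['force'])
a=cv2.imread('pics/scene10.png');b=cv2.imread('pics/side10.png')
cv2.imwrite('pics/cM.png',np.hstack([cv2.resize(a[180:250,140:210],(400,400),interpolation=2),cv2.resize(b[260:340,270:350],(400,400),interpolation=2)]))
for nm,bx in(('scene',(140,210,180,250)),('side',(270,345,255,335))):
    u0,u1,v0,v1=bx
    for t in('0','10'):
        X=pts(nm+t)[v0:v1,u0:u1].reshape(-1,3)
        m=(X[:,2]>.104)&(X[:,2]<.118); Q=X[m][:,:2]-[.4945,-.358]
        r=np.linalg.norm(Q,axis=1);k=r>.03
        e=Q[k].mean(0);print(nm,t,k.sum(),np.degrees(np.arctan2(e[1],e[0])),r.max())
E
```

```text
14.4167 [ 0.44993621 -0.19504633  0.30776779] [ 0.39413576 -1.29631799 -0.54183565]
scene 0 73 99.40847368591209 0.06971137643919596
scene 10 76 13.128238186563145 0.07277967577088593
side 0 60 105.8011476486934 0.06611999899581242
side 10 65 7.837458552941796 0.06842886565616996
```

View pics/cM.png

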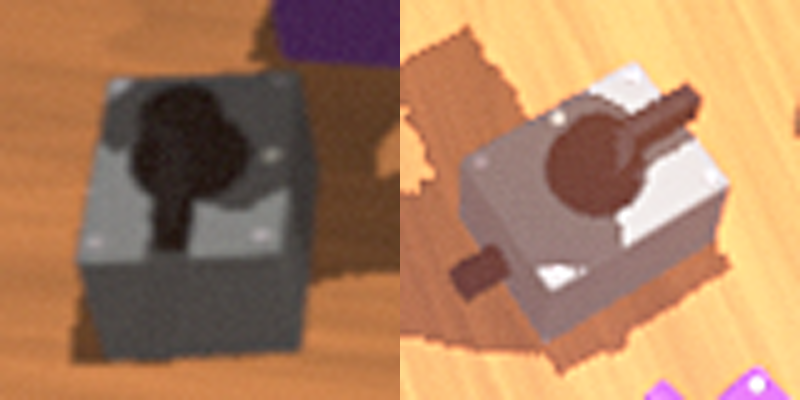

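View pics/scene10.png

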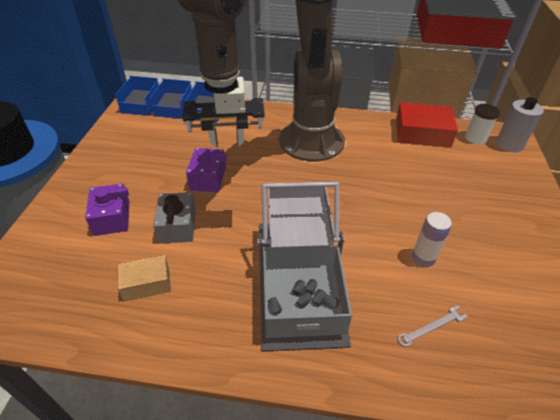

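```bash
python3 - <<'E'
from h import *
for nm,bx in(('scene',(140,210,180,250)),('side',(270,345,255,335))):
    u0,u1,v0,v1=bx
    for t in('0','10'):
        X=pts(nm+t)[v0:v1,u0:u1].reshape(-1,3)
        m=(X[:,2]>.104)&(X[:,2]<.118); Q=(X[m][:,:2]-[.4945,-.358]);r=np.linalg.norm(Q,axis=1)
        Q=Q[(r>.03)].astype(np.float32)
        vx,vy,*_=cv2.fitLine(Q,cv2.DIST_HUBER,0,.01,.01).ravel();print(nm,t,np.degrees(np.arctan2(vy,vx)), cv2.minAreaRect(Q*1000)[1:])
E
```

```text
scene 0 -76.97981 ((18.879798889160156, 39.64557647705078), 11.202040672302246)
scene 10 13.487845 ((43.03264617919922, 15.864849090576172), 12.71270751953125)
side 0 -76.95364 ((15.293275833129883, 36.53986358642578), 12.2550630569458)
side 10 16.099617 ((38.69740295410156, 16.593868255615234), 9.538393020629883)
```

```bash
python3 - <<'E'
from h import *
a=load('scene0')['im'].astype(int);b=load('scene10')['im'].astype(int)
for n,(u0,u1,v0,v1) in dict(carton=(110,180,250,305),can=(410,455,205,275),wrench=(390,475,300,350)).items(): print(n,np.abs(a-b)[v0:v1,u0:u1].mean())
print(arm.sign_off())
E
```

```text
carton 4.086060606060606
can 4.042857142857143
wrench 4.184
the job is handed in; nothing more can be done
None
```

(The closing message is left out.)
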